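# Hold a capped vial under the sprung foot of a hand press

## Task

Bed down the cap of the vial in the hand press: push the gauge rod's knob down until its sprung foot rests on the vial's cap, gently, without driving it hard; then flip the safety catch open by pulling its tab towards the front of the press, and only then pull the lever forward to its stop. Finish while holding the lever there, so that the foot presses the cap: do not let go at the end, and leave the spare vial, the spanner and the beaker where they are.

Things in the scene. Friction and masses are not known exactly. Their poses are not given: they have to be found in the camera images.
- press: Grey hand press, fixed (all sizes in mm). Origin: bench height, near the middle of its base plate (x -90 to 80, y -115 to 115, 14 thick). Its -x is its front, +y its left. Column x 0 to 50, y -28 to 28, top z 165; head (44 wide, z 125 to 165) from it forward to x -78, carrying an upright steel sleeve (22 diameter, top z 172) at x -50, y 0. Lever on the left, catch on the right side.
- lever (a joint): Lever angle, rad: 0 = home (upright, leaning back 0.1 rad), grows as its top is pulled to the press's front (-x), stop at 0.65. Turns about a shaft along the press's y at press x 20, z 110. A return spring needs about 3 N at the grip at the start and 6 N at the stop, and takes the lever home when let go. While the catch is closed a strut blocks it after about 0.05 rad. Pulling it lowers the quill with rod and foot by 10 mm in all.
- lever_grip (a point): Centre of the lever's grip: a black barrel 24 in diameter and 30 long, axis along the press's y with flat ends, so it turns between fingers closed along y. 121 from the shaft; at home at press x 32, y 80, z 230. The lever bar below it is 12 by 8 (8 along y). Moves with the lever.
- catch (a joint): Catch angle, rad: 0 = closed (tab upright, strut in front of the lever's dog), grows as the tab is pulled to the press's front (-x), stop at 1.1; the lever is free from about 0.3. Stays where it is left (stiff hinge, about 1.2 N at the tab). Turns about a pin along the press's y at press x -50, z 150; its bracket reaches up to z 158.
- catch_tab (a point): Middle of the upper edge of the catch's steel thumb tab: 8 thick (x), 20 wide (y), standing 59 above the pin; closed, at press x -50, y -85, z 209. The strut, on the same pin, lies 35 nearer to the column (y -50), so behind the tab there is free room. Moves with the catch.
- gauge_rod (a joint): Travel of the gauge rod down in the quill, m: 0 = fully up, 0.045 = fully down. Moves by pushing its knob; 11 N of friction keeps it where it is left. Starts between 0 and 0.006.
- gauge_knob_top (a point): Centre of the top of the gauge rod's black mushroom knob, 34 in diameter, at press x -50, y 0; z 231 with the rod fully up. Moves with the rod.
- gauge_foot (a joint): How far the sprung foot is pushed up into the rod, m: 0 = free, 0.018 = bottomed; spring 500 N/m (so 0.004 is 2 N on the cap). Reads about 0.004 when well rested on the cap by hand; pulling the lever then adds up to 0.010.
- foot_face (a point): Centre of the underside of the foot, a steel disc 18 in diameter, at press x -50, y 0. Moves down with the rod.
- vial: Capped glass vial, 24 in diameter, 51 tall, upright; origin: centre of its underside. Stands 3 deep in a round steel cup (36 outside) under the foot. The cup's height, and so the cap's, varies by 12; the foot starts 15 to 33 above the cap.
- spare_vial: A like vial, 24 in diameter, 51 tall, standing on the right rear of the press's base plate; origin: centre of its underside. Leave alone.
- spanner: Small open spanner, 129 long, 17 wide, 4 thick, lying on the bench to the right of the press; origin: centre of its underside. Leave alone. Beyond it and right behind the press stands a fixed tall computer case, 416 high, its front 0.55 m ahead of the robot, y 0.0 to 0.19 m: go round it.
- beaker: Low glass beaker, 64 in diameter, 83 tall, standing on the bench to the right of the press; origin: centre of its underside. Leave alone.
Not all that is in view belongs to the job. Of the things like the vial, leave any that is brown or green; of the rest the larger one is meant.

How it is judged (in metres and radians):
On the way, in this order (a step that is already met when the one before it is completed fails the run):
1. the foot has been lowered onto the vial's cap, with catch closed and lever home (contact force between gauge_foot and vial above 0.4 N and value of joint catch below 0.3 rad and value of joint lever below 0.15 rad), for 0.2 s.
2. the catch has been flipped open, with the lever still home (value of joint catch above 0.5 rad and value of joint lever below 0.15 rad), for 0.2 s.
3. the lever has been pulled and the foot presses the cap (value of joint lever above 0.53 rad and contact force between gauge_foot and vial above 3 N), for 0.2 s.
At the end, for the whole second after the job is handed in: The robot still holds the lever at 0.53 rad or more (stop at 0.65), the catch is open (over 0.45 rad), and the foot presses the cap of the upright vial (within 6 mm of centred) with 3 to 20 N (all of step 3 and value of joint catch above 0.45 rad and contact force between the fingers and lever above 1 N and contact force between gauge_foot and vial below 20 N and angle between vial's own z axis and vertical below 0.1 rad and horizontal distance between vial and foot_face below 0.006 m); the arm keeps its last pose, push and grip.
It fails at once if the foot was driven hard onto the vial (over 25 N) (contact force between gauge_foot and vial above 25 N).
It fails at once if the lever was forced with the catch closed (value of joint lever above 0.15 rad and value of joint catch below 0.3 rad).
It fails at once if the spare vial, the spanner or the beaker was disturbed (distance of any of spare_vial, spanner, beaker from where it was at the start of the episode above 0.03 m).
It also fails if it takes over 58 s, if anything falls off the work surface, if the arm or the gripper's body presses on something with over 40 N, if the wrist force passes 120 N, or if a joint passes its speed limit or range.

## Robot

A 6-joint arm with a two-finger parallel gripper is mounted at the origin on a cart in front of the work surface, level with it; the furniture and walls round the work are solid. World frame = base frame: x ahead of the robot, y to its left, z up, the work surface at z = 0. Lengths are in m, angles in degrees, forces in N, time in s.
With the tool pointing down it reaches from about 0.4 to 0.825 m from the base axis. Payload 7 kg.
Tool frame: the origin (TCP) lies at the very end of the fingers, on their centre line; the grasp point (between the pads) lies r.grip_depth behind it (r.grip_depth is the distance from the TCP to the grasp point, in m); z points along the fingers, y is the direction in which the jaws open and shut (so a half turn about z gives the same grasp; the last joint's range is limited). The gripper opens to 88 mm and grips with 3 to 60 N. Pads are 19 mm wide; open, the fingers measure 130 mm over their backs; the gripper's body (78 mm by 193 mm) begins 47 mm behind the grasp point.
Start: joints at [-59.066, 20.546, 0.682, 0, -70.136, -16.507], TCP at [0.168, -0.654, 0.227] pointing down, gripper open.
Joint ranges: [-176.03, 176.03], [-82.01, 121.73], [-58.28, 71.71], [-173.87, 95.51], [-174.79, -0.11], [-173.66, 173.66]. Speed limits (degrees/s): [136.94, 136.94, 172.46, 180, 180, 180].

## Interface

Orientations are given as [roll, pitch, yaw] about the fixed x, y, z axes, in that order (R = Rz(yaw) Ry(pitch) Rx(roll)).
In Python, from plant import r gives the robot as it stands. The module is installed in compiled form; this text tells all that it offers.
- The arm moves only by the tool step_arm, never from a script. Its argument "increments" is a list of rows, each a list of 3 entries, a list of its own where there are three numbers: the shift along the tool's x, y, z in m, then the turn, a rotation vector about the tool's x, y, z in rad, then the closure, from 0 (fully open) to 1 (shut). In form: [[[x, y, z], [wx, wy, wz], grip], ...]. A call has 1 to 10 rows; each row is the pose to reach, as a shift and turn from the pose commanded when the call began, along the tool's axes at that moment; what a row does not reach only later rows make up. A row lasts 1/10 s, in which the tool goes at most 50 mm and 8.59 degrees, less where a joint would pass 70% of its speed; a pose out of reach is approached as far as the arm can. A call with a gripper value outside its range is refused whole. The fingers move at their own pace and stop on an object; "force" is the grip in N (left out, the last holds). Time passes only in rows, so rows that repeat a pose let the fingers close. It gives the time, the measured TCP pose, the force and the opening at its end, in the units of the state.
- r.get_state(): the state, without advancing time (a new reading comes with each control period).
- r.capture(name): name is "side" or "top" or "wrist"; returns a dict with "color" (400x640x3 uint8, red, green, blue), "intrinsics" (3x3 intrinsics, pixels), "rvec" (rotation vector, rad) and "tvec" (3), from world to camera coordinates, as OpenCV has them; the wrist camera has in their place "T_tool_cam" (4x4, takes a point from camera to tool coordinates, whose origin is the TCP and whose axes are the flange's). Camera axes: x right, y down, z forward; pixel columns grow to the right and rows downward; lengths in m; the calibration is good to about 2 mm. A picture is of the moment at which its call begins: read the wrist's pose just before it. There is no depth.
- r.close_job(): hands the job in, once; it reports no verdict.
The state is a dict: "time_s": time; "joints": joint angles; "qd": joint speeds; "joint_torque": joint torques, N m; "tcp_pos": TCP position; "eef_rot": TCP orientation; "contact_force": force on the tool from outside, world axes, zero at the start; "moment": the same for the moment, N m; "gripper_width": finger opening in m.
Only numpy, scipy, OpenCV 4.12 (cv2) and the standard library are available. Lean on these libraries where they do the work, as an engineer would, in place of code of your own. Each camera call takes 0.05 s, during which the arm holds its last target.

## Working session

There is one attempt and no reset: what is moved stays moved. The work goes in short steps, Python scripts to look and compute and a tool call to move; the robot and the scene stay as the last step left them, time stands still between calls to the robot, and variables do not carry over. Pictures are saved under pics/ and viewed, and the job is handed in when it is done.

Besides the shell and the picture viewer there is one more tool, called as a command line: name --argument value ..., lists and objects as JSON in quotes. step_arm: Moves the arm, as the interface text tells. Its arguments: {"type":"object","properties":{"increments":{"type":"array","items":{"type":"array"}},"force":{"type":"number"}},"required":["increments"]}

```bash
mkdir -p pics
python3 - <<'E'
from plant import r
import cv2
s=r.get_state();print(s, r.grip_depth)
for n in ["side","top","wrist"]:
    c=r.capture(n);cv2.imwrite(f"pics/{n}0.png",c["color"][:,:,::-1]);print(n,{k:v for k,v in c.items() if k!="color"})
E
```

```text
{'time_s': 0.0, 'joints': array([-5.90657758e+01,  2.05900570e+01,  6.31968530e-01, -1.96107154e-02,
       -7.01369736e+01, -1.65086842e+01]), 'qd': array([ 0.00852759, -0.02537689,  0.07263758,  0.03844874, -0.06485477,
        0.04026156]), 'joint_torque': array([ 5.15685842e-04, -5.82707334e+01,  2.93053633e+01,  6.99657887e+00,
        6.85199499e-03, -1.77102997e-04]), 'tcp_pos': array([ 0.1680136 , -0.65322612,  0.22562615]), 'eef_rot': array([ 1.79903618e+02, -9.34013995e-03, -1.65581131e+02]), 'contact_force': array([ 0.40885388, -0.50060919,  0.16190558]), 'moment': array([0.02881159, 0.00884044, 0.06937667]), 'gripper_width': 0.08772187680983341} 0.0188
side {'intrinsics': array([[439.01098093,   0.        , 316.32823944],
       [  0.        , 439.01098093, 203.46571716],
       [  0.        ,   0.        ,   1.        ]]), 'rvec': array([ 0.08210812, -2.8173625 ,  1.27395743]), 'tvec': array([ 0.5210349 , -0.00902788,  1.19492741])}
top {'intrinsics': array([[406.52855625,   0.        , 326.18095793],
       [  0.        , 406.52855625, 206.10335497],
       [  0.        ,   0.        ,   1.        ]]), 'rvec': array([ 2.20012272, -2.14316921,  0.10524362]), 'tvec': array([0.17947029, 0.53022212, 1.04332641])}
wrist {'intrinsics': array([[278.17292693,   0.        , 317.06650779],
       [  0.        , 278.17292693, 201.71635392],
       [  0.        ,   0.        ,   1.        ]]), 'T_tool_cam': array([[ 2.10642286e-04, -9.61163875e-01, -2.75978188e-01,
         7.50724122e-02],
       [ 9.99999916e-01,  2.99679392e-04, -2.80452372e-04,
         6.83961816e-04],
       [ 3.52265665e-04, -2.75978106e-01,  9.61163858e-01,
        -1.59269728e-01],
       [ 0.00000000e+00,  0.00000000e+00,  0.00000000e+00,
         1.00000000e+00]])}
```

View pics/side0.png

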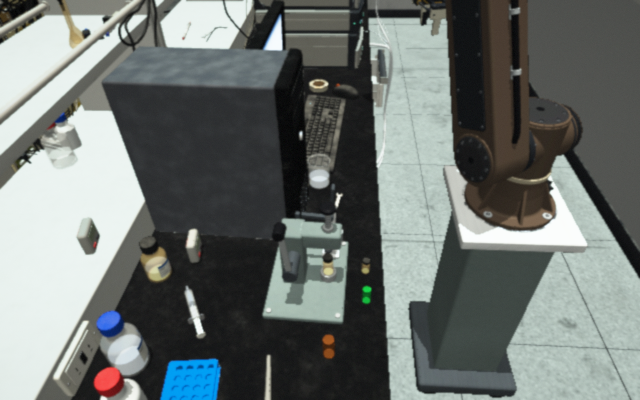

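View pics/top0.png

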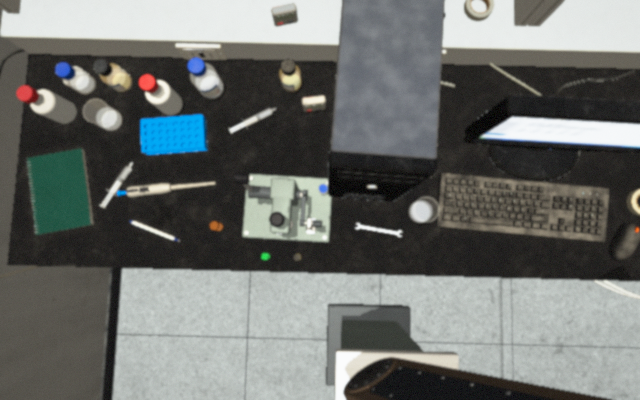

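View pics/wrist0.png

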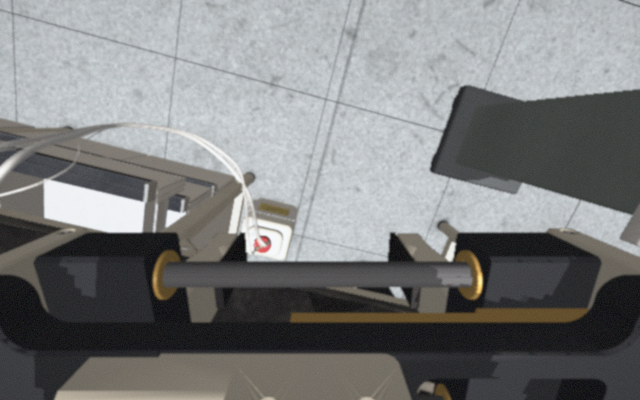

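The top view shows the press around (287,208), with the knob at about (277,219), and the case behind it on the right. The side view shows it around (308,270). I'll enlarge both.

```bash
cat > h.py <<'E'
import numpy as np, cv2
from plant import r
from scipy.spatial.transform import Rotation as Ro
def cam(name):
    s=r.get_state();c=r.capture(name);K=c["intrinsics"]
    if name=="wrist":
        T=np.eye(4);T[:3,:3]=Ro.from_euler('xyz',s["eef_rot"],degrees=True).as_matrix();T[:3,3]=s["tcp_pos"]
        M=np.linalg.inv(T@c["T_tool_cam"]);R,t=M[:3,:3],M[:3,3]
    else: R=cv2.Rodrigues(c["rvec"])[0];t=c["tvec"]
    return c["color"][:,:,::-1].copy(),K,R,t
def ray(C,px):
    _,K,R,t=C;d=R.T@np.linalg.inv(K)@np.array([px[0],px[1],1.]);return -R.T@t,d
def onz(C,px,z):
    o,d=ray(C,px);return o+d*(z-o[2])/d[2]
def proj(C,P):
    _,K,R,t=C;q=(R@np.atleast_2d(P).T).T+t;q=q@K.T;return q[:,:2]/q[:,2:]
def tri(C1,p1,C2,p2):
    o1,d1=ray(C1,p1);o2,d2=ray(C2,p2);d1/=np.linalg.norm(d1);d2/=np.linalg.norm(d2)
    a=np.linalg.lstsq(np.stack([d1,-d2],1),o2-o1,rcond=None)[0]
    A=o1+a[0]*d1;B=o2+a[1]*d2;return (A+B)/2,np.linalg.norm(A-B)
def crop(C,x0,y0,w,h,f,name):
    cv2.imwrite(name,cv2.resize(C[0][y0:y0+h,x0:x0+w],None,fx=f,fy=f,interpolation=cv2.INTER_CUBIC))
E
python3 - <<'E'
from h import *
S=cam("side");T=cam("top")
for C in (S,T): print(-C[2].T@C[3])
crop(T,230,165,120,90,6,"pics/t1.png");crop(S,255,160,130,170,3.5,"pics/s1.png")
E
```

```text
[0.44055479 0.93604059 0.79318967]
[0.42207393 0.19203989 1.08942616]
```

View pics/t1.png

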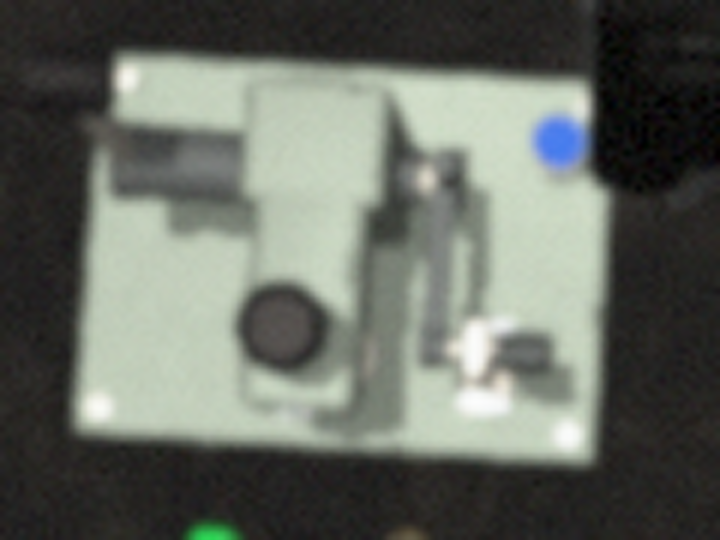

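View pics/s1.png

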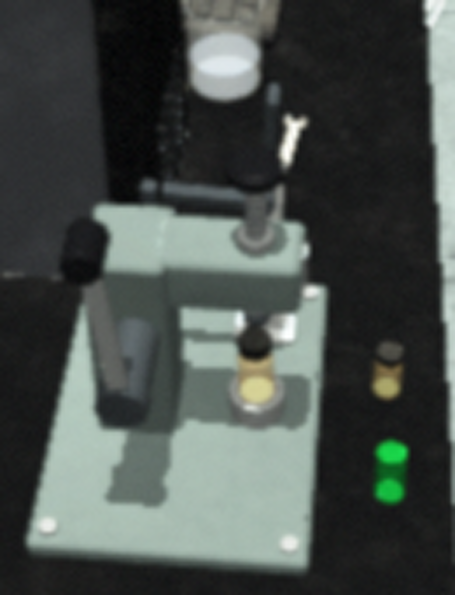

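Run:
```python
from h import *
S=cam("side");T=cam("top")
u=lambda x,y:((x+.5)/6-.5+230,(y+.5)/6-.5+165)
P={k:onz(T,u(*v),.014) for k,v in dict(RL=(115,52),RR=(592,76),FL=(75,432),FR=(596,463)).items()}
for k in P: print(k,P[k].round(4))
print(np.linalg.norm(P['RL']-P['FL']),np.linalg.norm(P['FR']-P['FL']))
v=P['FL']-P['FR'];yaw=np.arctan2(-v[0],v[1]);v2=P['RL']-P['FL'];print(np.degrees(yaw),np.degrees(np.arctan2(v2[1],v2[0])))
# press pose: front edge mid + 0.09 along x
yw=(yaw+np.arctan2(v2[1],v2[0]))/2
R=Ro.from_euler('z',yw).as_matrix()
c=np.mean([P['FL']-R@[-.09,.115,.014],P['FR']-R@[-.09,-.115,.014],P['RL']-R@[.08,.115,.014]],0)
for k,l in dict(FL=(-.09,.115,.014),FR=(-.09,-.115,.014),RL=(.08,.115,.014)).items(): print(k,(P[k]-R@l).round(4))
print("origin",c,np.degrees(yw))
us=lambda x,y:((x+.5)/3.5-.5+255,(y+.5)/3.5-.5+160)
k,e=tri(T,u(281,325),S,us(256,168));print("knob",k,e, R.T@(k-c))
k,e=tri(T,u(113,160),S,us(84,249));print("grip",k,e, R.T@(k-c))
pts=dict(knob=(-.05,0,.231),grip=(.032,.08,.230),tab=(-.05,-.085,.209),cFL=(-.09,.115,.014),cFR=(-.09,-.115,.014),slv=(-.05,0,.172))
for C,n,uf,(x0,y0,w,h,f) in ((T,"t",u,(230,165,120,90,6)),(S,"s",us,(255,160,130,170,3.5))):
    im=cv2.resize(C[0][y0:y0+h,x0:x0+w],None,fx=f,fy=f)
    for q,l in pts.items():
        a=proj(C,R@l+c)[0];a=(a-[x0,y0]+.5)*f-.5;cv2.circle(im,tuple(int(i) for i in a),4,(0,0,255),1)
    cv2.imwrite(f"pics/{n}2.png",im)
```

```text
RL [0.6094 0.4029 0.014 ]
RR [0.6042 0.1898 0.014 ]
FL [0.4399 0.413  0.014 ]
FR [0.4323 0.1836 0.014 ]
0.16979948575038892 0.2294520918657581
-1.8928605216434171 -3.389510187368818
FL [0.5245 0.294  0.    ]
FR [0.5275 0.2944 0.    ]
RL [0.5242 0.2917 0.    ]
origin [5.25376387e-01 2.93359112e-01 1.21430643e-17] -2.6411853545061175
knob [0.47545923 0.29872509 0.22155078] 0.0017898588012769934 [-0.0501114   0.00306005  0.22155078]
grip [0.54873932 0.36341812 0.21719739] 0.028165487258547783 [0.02010972 0.07106117 0.21719739]
```

View pics/t2.png

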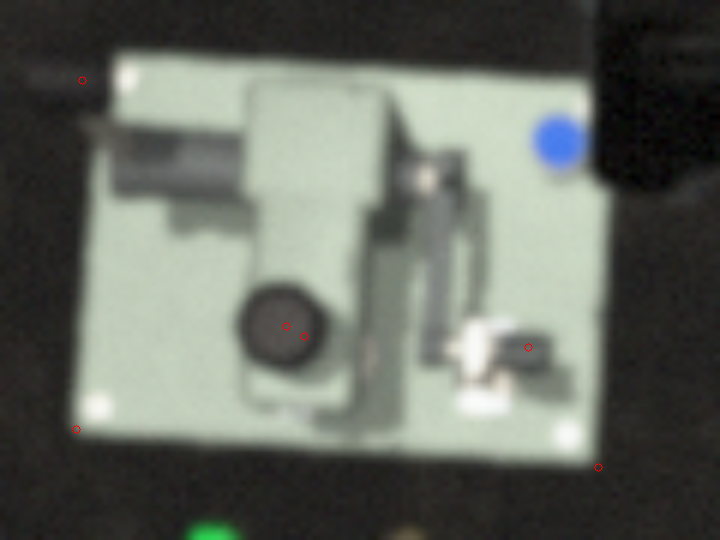

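View pics/s2.png

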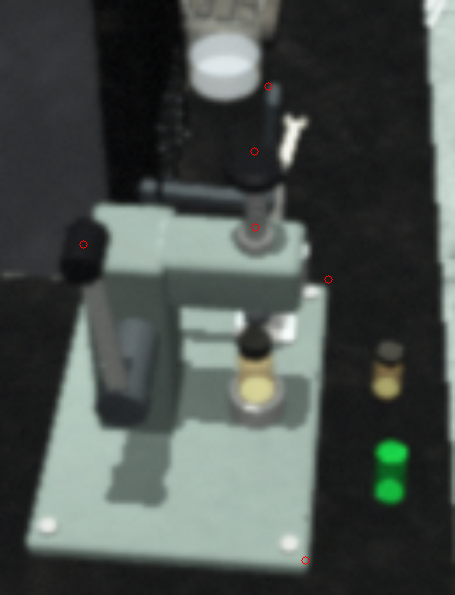

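```bash
cat > pl.py <<'E'
from h import *
import json
# world pose spec: x,y,z,yaw,tilt(deg; + leans body toward robot side)
def Rt(yaw,tilt): return Ro.from_euler('z',yaw,degrees=True)*Ro.from_euler('y',tilt,degrees=True)*Ro.from_euler('x',180,degrees=True)
def rel(cur,tgt):
    R0=Rt(cur[3],cur[4]);R1=Rt(tgt[3],tgt[4])
    return R0.inv().apply(np.array(tgt[:3])-cur[:3]).round(3).tolist(),(R0.inv()*R1).as_rotvec().round(3).tolist()
def plan(cur,tgts,g):
    for t in tgts: print([*rel(cur,t),g])
E
python3 - <<'E'
from pl import *
w=[(.168,-.654,.227,-165.57,0),(.30,-.50,.35,-168,0),(.42,-.25,.36,-172,0),(.45,.0,.36,-177,0),(.45,.2,.34,-182.6,0),(.475,.297,.27,-182.6,0)]
from scipy.interpolate import interp1d
w=np.array(w);d=np.r_[0,np.cumsum(np.linalg.norm(np.diff(w[:,:3],axis=0),axis=1))]
print(d)
f=interp1d(d,w,axis=0);P=[f(x) for x in np.linspace(0,d[-1],31)]
for k in range(3):
    print("cur",P[10*k].round(3));plan(P[10*k],P[10*k+1:10*k+11],0 if k<1 else 1)
E
```

```text
[0.         0.23721088 0.51469962 0.76649318 0.96749069 1.08969544]
cur [   0.168   -0.654    0.227 -165.57     0.   ]
[[-0.025, 0.018, -0.019], [-0.0, -0.0, 0.006], 0]
[[-0.051, 0.036, -0.038], [-0.0, -0.0, 0.013], 0]
[[-0.076, 0.053, -0.057], [0.0, -0.0, 0.019], 0]
[[-0.102, 0.071, -0.075], [0.0, -0.0, 0.026], 0]
[[-0.127, 0.089, -0.094], [0.0, -0.0, 0.032], 0]
[[-0.153, 0.107, -0.113], [-0.0, -0.0, 0.039], 0]
[[-0.177, 0.129, -0.124], [0.0, -0.0, 0.047], 0]
[[-0.201, 0.157, -0.125], [-0.0, -0.0, 0.056], 0]
[[-0.224, 0.185, -0.126], [-0.0, -0.0, 0.065], 0]
[[-0.247, 0.213, -0.128], [0.0, -0.0, 0.074], 0]
cur [   0.354   -0.386    0.355 -169.817    0.   ]
[[-0.021, 0.029, -0.001], [0.0, -0.0, 0.009], 1]
[[-0.042, 0.059, -0.003], [0.0, -0.0, 0.018], 1]
[[-0.064, 0.088, -0.004], [0.0, -0.0, 0.027], 1]
[[-0.085, 0.118, -0.005], [0.0, -0.0, 0.037], 1]
[[-0.097, 0.152, -0.005], [0.0, -0.0, 0.049], 1]
[[-0.108, 0.186, -0.005], [0.0, -0.0, 0.061], 1]
[[-0.119, 0.221, -0.005], [0.0, -0.0, 0.074], 1]
[[-0.129, 0.256, -0.005], [-0.0, -0.0, 0.086], 1]
[[-0.14, 0.29, -0.005], [0.0, -0.0, 0.099], 1]
[[-0.151, 0.325, -0.005], [0.0, -0.0, 0.112], 1]
cur [ 4.45000e-01 -4.00000e-02  3.60000e-01 -1.76205e+02  0.00000e+00]
[[-0.007, 0.036, 0.0], [0.0, -0.0, 0.013], 1]
[[-0.01, 0.072, 0.003], [-0.0, -0.0, 0.03], 1]
[[-0.012, 0.108, 0.007], [0.0, -0.0, 0.047], 1]
[[-0.014, 0.144, 0.01], [-0.0, -0.0, 0.065], 1]
[[-0.017, 0.18, 0.014], [-0.0, -0.0, 0.083], 1]
[[-0.019, 0.216, 0.018], [0.0, -0.0, 0.1], 1]
[[-0.024, 0.249, 0.028], [0.0, -0.0, 0.112], 1]
[[-0.033, 0.277, 0.048], [0.0, -0.0, 0.112], 1]
[[-0.043, 0.306, 0.069], [0.0, -0.0, 0.112], 1]
[[-0.052, 0.334, 0.09], [0.0, -0.0, 0.112], 1]
```

step_arm --increments '[[[-0.025,0.018,-0.019],[0,0,0.006],0],[[-0.051,0.036,-0.038],[0,0,0.013],0],[[-0.076,0.053,-0.057],[0,0,0.019],0],[[-0.102,0.071,-0.075],[0,0,0.026],0],[[-0.127,0.089,-0.094],[0,0,0.032],0],[[-0.153,0.107,-0.113],[0,0,0.039],0],[[-0.177,0.129,-0.124],[0,0,0.047],0],[[-0.201,0.157,-0.125],[0,0,0.056],0],[[-0.224,0.185,-0.126],[0,0,0.065],0],[[-0.247,0.213,-0.128],[0,0,0.074],0]]'

```text
time_s: 1.35
tcp_pos: [0.3547, -0.3845, 0.3547]
eef_rot: [-180.0, 0.0, -169.8]
contact_force: [1.3, -0.4, -0.3]
gripper_width: 0.0881
```

step_arm --increments '[[[-0.021,0.029,-0.001],[0,0,0.009],1],[[-0.042,0.059,-0.003],[0,0,0.018],1],[[-0.064,0.088,-0.004],[0,0,0.027],1],[[-0.085,0.118,-0.005],[0,0,0.037],1],[[-0.097,0.152,-0.005],[0,0,0.049],1],[[-0.108,0.186,-0.005],[0,0,0.061],1],[[-0.119,0.221,-0.005],[0,0,0.074],1],[[-0.129,0.256,-0.005],[0,0,0.086],1],[[-0.14,0.29,-0.005],[0,0,0.099],1],[[-0.151,0.325,-0.005],[0,0,0.112],1]]'

```text
time_s: 2.35
tcp_pos: [0.4452, -0.0379, 0.3599]
eef_rot: [180.0, 0.1, -176.3]
contact_force: [1.1, -0.7, -0.0]
gripper_width: 0.0132
```

step_arm --increments '[[[-0.007,0.036,0.0],[0,0,0.013],1],[[-0.01,0.072,0.003],[0,0,0.03],1],[[-0.012,0.108,0.007],[0,0,0.047],1],[[-0.014,0.144,0.01],[0,0,0.065],1],[[-0.017,0.18,0.014],[0,0,0.083],1],[[-0.019,0.216,0.018],[0,0,0.1],1],[[-0.024,0.249,0.028],[0,0,0.112],1],[[-0.033,0.277,0.035],[0,0,0.112],1],[[-0.043,0.306,0.05],[0,0,0.112],1],[[-0.052,0.334,0.06],[0,0,0.112],1]]'

```text
time_s: 3.35
tcp_pos: [0.4752, 0.2987, 0.2988]
eef_rot: [180.0, -0.0, 177.4]
contact_force: [1.0, -0.1, 0.4]
gripper_width: 0.0006
```

Run:
```python
from h import *
S=cam("side");W=cam("wrist");cv2.imwrite("pics/w3.png",W[0]);crop(S,255,130,130,170,3.5,"pics/s3.png")
print(r.get_state()["tcp_pos"],r.get_state()["contact_force"])
```

```text
[0.47519214 0.29969631 0.29688074] [ 0.0051943  -0.33730572 -1.19599212]
```

View pics/w3.png

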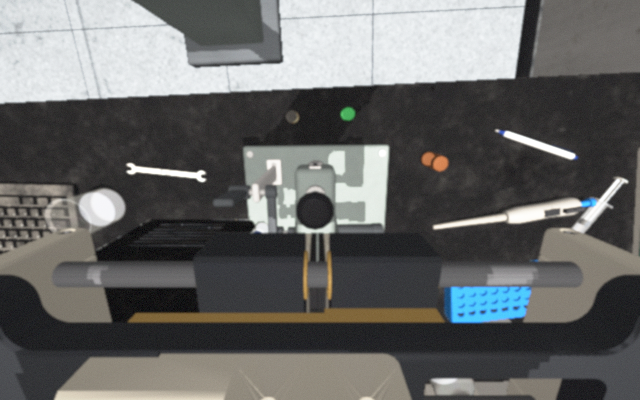

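View pics/s3.png

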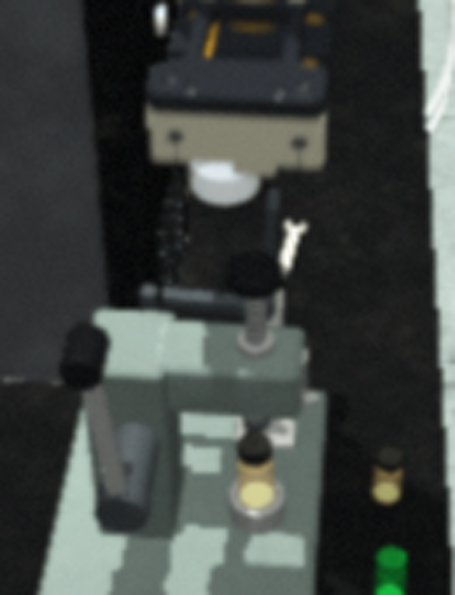

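Run:
```python
from h import *
W=cam("wrist")
for z in (.225,.231): print(onz(W,(315,210),z))
print(proj(W,r.get_state()["tcp_pos"]))
```

```text
[0.47360988 0.29818312 0.225     ]
[0.47171273 0.29833025 0.231     ]
[[314.42303211 247.80327086]]
```

step_arm --increments '[[[0.001,-0.001,0.03],[0,0,0],1],[[0.001,-0.001,0.05],[0,0,0],1],[[0.001,-0.001,0.06],[0,0,0],1],[[0.001,-0.001,0.064],[0,0,0],1],[[0.001,-0.001,0.064],[0,0,0],1]]'

```text
time_s: 4.0
tcp_pos: [0.4746, 0.2963, 0.2361]
eef_rot: [180.0, 0.0, 177.3]
contact_force: [-0.4, -0.0, 0.1]
gripper_width: 0.0002
```

step_arm --increments '[[[0,0,0.002],[0,0,0],1],[[0,0,0.004],[0,0,0],1],[[0,0,0.006],[0,0,0],1],[[0,0,0.008],[0,0,0],1]]'

```text
time_s: 4.4
tcp_pos: [0.4745, 0.2966, 0.2279]
eef_rot: [180.0, 0.0, 177.4]
contact_force: [-0.6, -0.8, 11.5]
gripper_width: 0.0003
```

step_arm --increments '[[[0,0,0.002],[0,0,0],1],[[0,0,0.004],[0,0,0],1],[[0,0,0.006],[0,0,0],1],[[0,0,0.008],[0,0,0],1],[[0,0,0.01],[0,0,0],1],[[0,0,0.01],[0,0,0],1]]'

```text
time_s: 5.0
tcp_pos: [0.4746, 0.2966, 0.2189]
eef_rot: [180.0, 0.1, 177.4]
contact_force: [-2.4, -1.2, 7.3]
gripper_width: 0.0003
```

Run:
```python
from h import *
print(r.get_state()["contact_force"]);S=cam("side");print(r.get_state()["contact_force"]);crop(S,300,230,60,70,8,"pics/s4.png")
```

```text
[-2.36022001 -1.22891456  7.26512235]
[-2.80383462 -1.16221502  7.37369073]
```

View pics/s4.png

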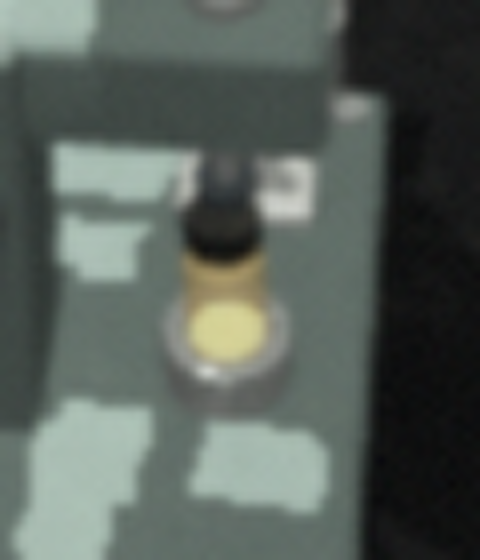

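step_arm --increments '[[[0,0,0.002],[0,0,0],1],[[0,0,0.004],[0,0,0],1]]'

```text
time_s: 5.25
tcp_pos: [0.4747, 0.2967, 0.2152]
eef_rot: [179.9, 0.1, 177.4]
contact_force: [-3.8, -0.4, 10.1]
gripper_width: 0.0007
```

step_arm --increments '[[[0,0,0.001],[0,0,0],1],[[0,0,0.002],[0,0,0],1]]'

```text
time_s: 5.45
tcp_pos: [0.4747, 0.2966, 0.2132]
eef_rot: [179.9, 0.1, 177.4]
contact_force: [-4.0, -1.4, 11.4]
gripper_width: 0.0006
```

step_arm --increments '[[[0,0,0.001],[0,0,0],1],[[0,0,0.002],[0,0,0],1]]'

```text
time_s: 5.65
tcp_pos: [0.4747, 0.2966, 0.2112]
eef_rot: [179.9, 0.1, 177.4]
contact_force: [-2.7, -1.6, 10.9]
gripper_width: 0.0005
```

step_arm --increments '[[[0,0,0.001],[0,0,0],1],[[0,0,0.002],[0,0,0],1]]'

```text
time_s: 5.85
tcp_pos: [0.4747, 0.2966, 0.2091]
eef_rot: [180.0, 0.1, 177.4]
contact_force: [-3.0, -1.7, 10.2]
gripper_width: 0.0004
```

step_arm --increments '[[[0,0,0.001],[0,0,0],1],[[0,0,0.002],[0,0,0],1]]'

```text
time_s: 6.05
tcp_pos: [0.4747, 0.2966, 0.2073]
eef_rot: [179.9, 0.1, 177.4]
contact_force: [-4.1, -0.5, 11.7]
gripper_width: 0.0
```

Run:
```python
from h import *
S=cam("side");crop(S,300,230,60,70,8,"pics/s5.png")
```

```text
(no output)
```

View pics/s5.png

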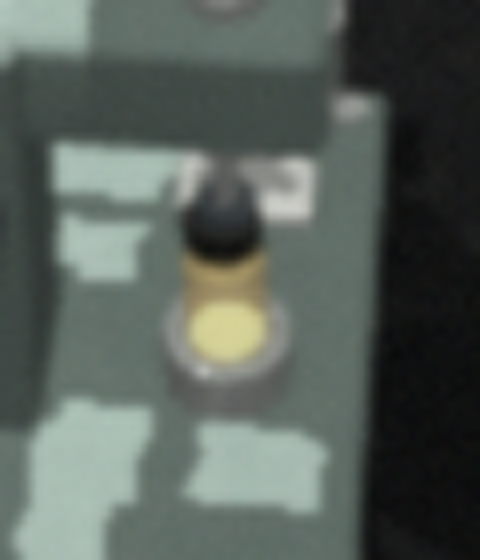

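step_arm --increments '[[[0,0,0.001],[0,0,0],1],[[0,0,0.002],[0,0,0],1]]'

```text
time_s: 6.3
tcp_pos: [0.4748, 0.2966, 0.2054]
eef_rot: [179.9, 0.1, 177.4]
contact_force: [-4.8, -0.9, 12.3]
gripper_width: 0.0003
```

step_arm --increments '[[[0,0,0.001],[0,0,0],1],[[0,0,0.002],[0,0,0],1]]'

```text
time_s: 6.5
tcp_pos: [0.4748, 0.2967, 0.2036]
eef_rot: [179.9, 0.1, 177.4]
contact_force: [-4.2, -1.8, 13.6]
gripper_width: 0.0001
```

Run:
```python
from h import *
S=cam("side");crop(S,300,230,60,70,8,"pics/s6.png")
```

```text
(no output)
```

View pics/s6.png

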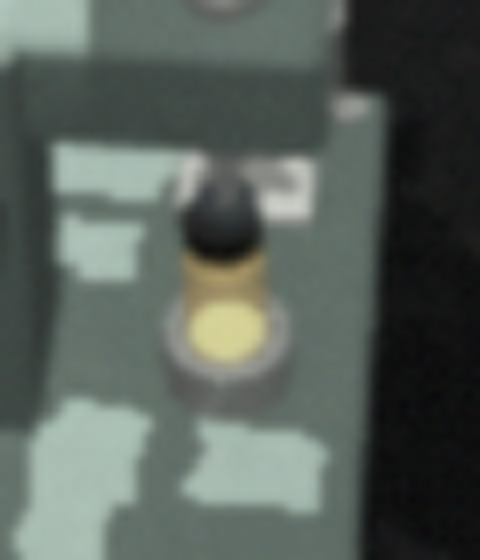

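step_arm --increments '[[[0,0,0.0005],[0,0,0],1],[[0,0,0.001],[0,0,0],1]]'

```text
time_s: 6.75
tcp_pos: [0.4748, 0.2966, 0.2026]
eef_rot: [179.9, 0.1, 177.4]
contact_force: [-5.0, -2.3, 14.2]
gripper_width: 0.0004
```

Run:
```python
from h import *
S=cam("side");crop(S,300,230,60,70,8,"pics/s7.png")
a=cv2.imread("pics/s5.png").astype(int)
for n in "467": print(n,abs(cv2.imread(f"pics/s{n}.png").astype(int)-a)[150:270,170:280].mean())
print(r.get_state()["contact_force"])
```

```text
4 9.340808080808081
6 1.1242676767676767
7 1.4231565656565657
[-4.29745001 -2.32529991 13.67759729]
```

Run:
```python
from pl import *
c=(.4748,.297,.201,-182.6,0)
plan(c,[(.4748,.297,.235,-182.6,0),(.4748,.297,.275,-182.6,0),(.485,.255,.285,-182.6,6),(.4975,.22,.285,-182.6,12),(.5065,.207,.265,-182.6,18),(.5065,.207,.245,-182.6,18),(.5065,.207,.245,-182.6,18)],1)
```

```text
[[0.0, 0.0, -0.034], [0.0, 0.0, 0.0], 1]
[[0.0, 0.0, -0.074], [0.0, 0.0, 0.0], 1]
[[-0.012, -0.041, -0.084], [0.0, -0.105, -0.0], 1]
[[-0.026, -0.076, -0.084], [0.0, -0.209, -0.0], 1]
[[-0.036, -0.088, -0.064], [0.0, -0.314, -0.0], 1]
[[-0.036, -0.088, -0.044], [0.0, -0.314, -0.0], 1]
[[-0.036, -0.088, -0.044], [0.0, -0.314, -0.0], 1]
```

step_arm --increments '[[[0,0,-0.034],[0,0,0],1],[[0,0,-0.074],[0,0,0],1],[[-0.012,-0.041,-0.084],[0,-0.105,0],1],[[-0.026,-0.076,-0.084],[0,-0.209,0],1],[[-0.036,-0.088,-0.064],[0,-0.314,0],1],[[-0.036,-0.088,-0.044],[0,-0.314,0],1],[[-0.036,-0.088,-0.044],[0,-0.314,0],1]]'

```text
time_s: 7.5
tcp_pos: [0.5044, 0.2048, 0.2422]
eef_rot: [-179.8, 17.8, 177.4]
contact_force: [0.1, 0.7, 0.9]
gripper_width: 0.0005
```

Run:
```python
from h import *
print(r.get_state()["tcp_pos"],r.get_state()["eef_rot"])
W=cam("wrist");S=cam("side");crop(S,255,130,130,170,3.5,"pics/s8.png");crop(W,180,60,260,200,3,"pics/w8.png")
```

```text
[0.50441619 0.20480637 0.24219204] [-179.82225917   17.83735604  177.39884314]
```

View pics/w8.png

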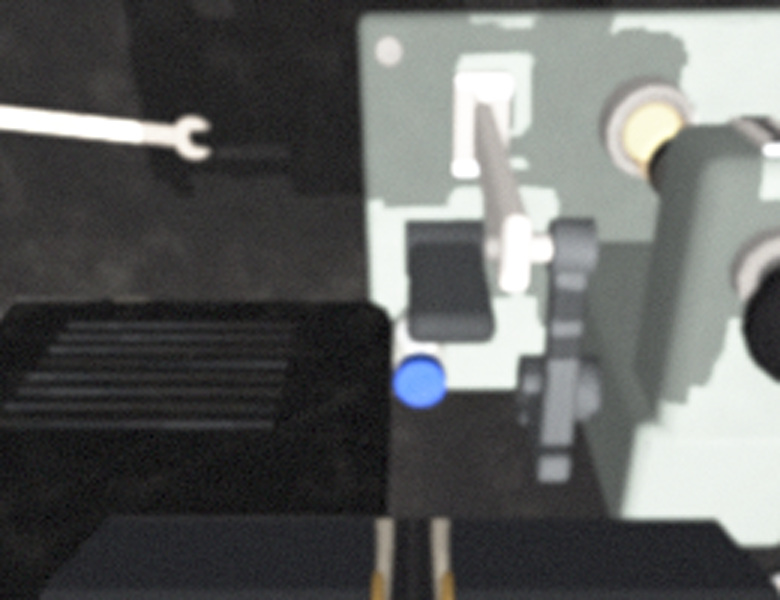

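View pics/s8.png

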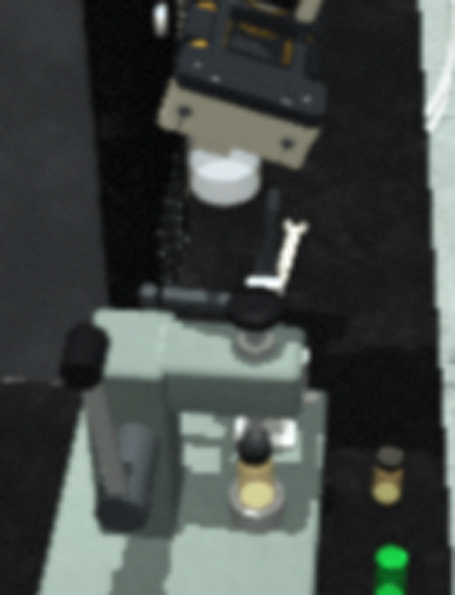

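Run:
```python
from pl import *
W=cam("wrist")
for p in ((410,327),(490,327),(450,327),(560,470),(425,380)): print(p,onz(W,(180+p[0]/3,60+p[1]/3),.209))
c=(.5055,.206,.2435,-182.6,18)
plan(c,[(.5075,.209,.225,-182.6,18),(.508,.209,.20,-182.6,18),(.508,.209,.184,-182.6,18),(.508,.209,.184,-182.6,18)],1)
c=(.508,.209,.184,-182.6,18)
plan(c,[(.508-i*.0075,.209+i*.0003,.184-i*.0015,-182.6,18) for i in range(1,8)],1)
```

```text
(410, 327) [0.47169735 0.20930953 0.209     ]
(490, 327) [0.47250776 0.22699392 0.209     ]
(450, 327) [0.47210255 0.21815158 0.209     ]
(560, 470) [0.51298895 0.2446132  0.209     ]
(425, 380) [0.48549616 0.21212856 0.209     ]
[[0.004, 0.003, 0.018], [0.0, 0.0, 0.0], 1]
[[0.011, 0.003, 0.042], [0.0, 0.0, 0.0], 1]
[[0.016, 0.003, 0.057], [0.0, 0.0, 0.0], 1]
[[0.016, 0.003, 0.057], [0.0, 0.0, 0.0], 1]
[[0.008, -0.0, -0.001], [0.0, 0.0, 0.0], 1]
[[0.015, -0.0, -0.002], [0.0, 0.0, 0.0], 1]
[[0.023, -0.0, -0.003], [0.0, 0.0, 0.0], 1]
[[0.03, -0.0, -0.004], [0.0, 0.0, 0.0], 1]
[[0.038, -0.0, -0.004], [0.0, 0.0, 0.0], 1]
[[0.046, -0.0, -0.005], [0.0, 0.0, 0.0], 1]
[[0.053, -0.0, -0.006], [0.0, 0.0, 0.0], 1]
```

step_arm --increments '[[[0.004,0.003,0.018],[0,0,0],1],[[0.011,0.003,0.042],[0,0,0],1],[[0.016,0.003,0.057],[0,0,0],1],[[0.016,0.003,0.057],[0,0,0],1]]'

```text
time_s: 8.05
tcp_pos: [0.509, 0.2099, 0.1844]
eef_rot: [-179.9, 17.9, 177.4]
contact_force: [-0.4, -0.3, 0.5]
gripper_width: 0.0002
```

step_arm --increments '[[[0.008,0,-0.001],[0,0,0],1],[[0.015,0,-0.002],[0,0,0],1],[[0.023,0,-0.003],[0,0,0],1]]'

```text
time_s: 8.35
tcp_pos: [0.486, 0.2117, 0.1826]
eef_rot: [179.9, 18.1, 177.3]
contact_force: [0.9, 0.0, 1.8]
gripper_width: 0.0005
```

step_arm --increments '[[[0.007,0,-0.001],[0,0,0],1],[[0.014,0,-0.002],[0,0,0],1],[[0.021,0,-0.002],[0,0,0],1],[[0.028,0,-0.003],[0,0,0],1],[[0.03,0,-0.003],[0,0,0],1]]'

```text
time_s: 8.85
tcp_pos: [0.4558, 0.2121, 0.1747]
eef_rot: [-180.0, 18.0, 177.4]
contact_force: [0.9, 0.2, 1.0]
gripper_width: 0.0005
```

Run:
```python
from h import *
print(r.get_state()["tcp_pos"],r.get_state()["contact_force"])
W=cam("wrist");S=cam("side");crop(S,255,130,130,170,3.5,"pics/s9.png");crop(W,180,60,260,200,3,"pics/w9.png")
```

```text
[0.45581702 0.21211108 0.17466864] [0.92640964 0.19751959 1.03469524]
```

View pics/w9.png

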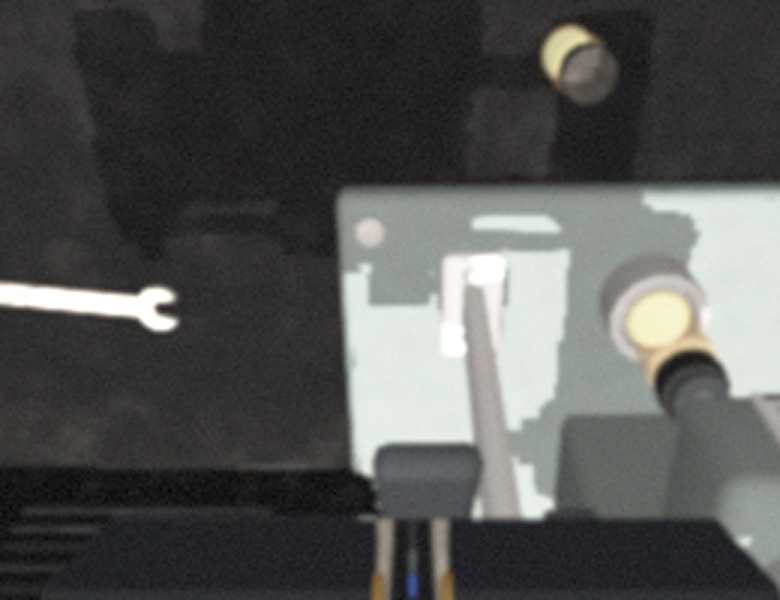

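View pics/s9.png

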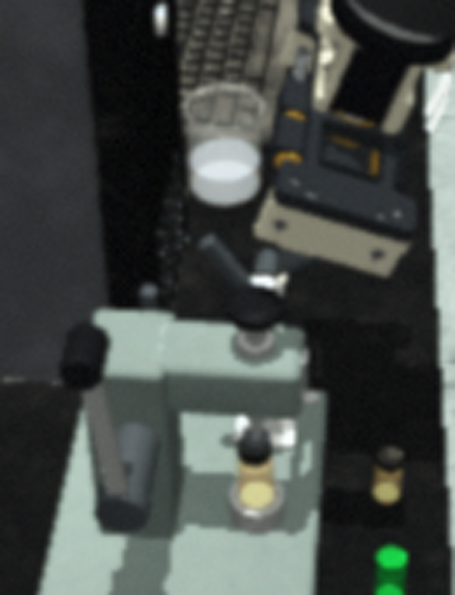

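Run:
```python
from pl import *
W=cam("wrist")
for z in (.18,.19,.2): print(onz(W,(180+427/3,60+450/3),z))
print(r.get_state()["tcp_pos"])
c=(.456,.2121,.1745,-182.6,18)
plan(c,[(.47,.2121,.19,-182.6,18),(.475,.2121,.225,-182.6,14),(.475,.215,.27,-182.6,8),(.485,.25,.305,-182.6,2),(.505,.295,.31,-182.6,0),(.53,.335,.31,-182.6,0),(.555,.37,.305,-182.6,0),(.563,.375,.285,-182.6,0),(.563,.375,.28,-182.6,0)],0)
```

```text
[0.42443674 0.2168384  0.18      ]
[0.41724616 0.21693718 0.19      ]
[0.41005558 0.21703595 0.2       ]
[0.45624826 0.21209788 0.17457088]
[[-0.018, 0.001, -0.01], [0.0, 0.0, 0.0], 0]
[[-0.034, 0.001, -0.042], [-0.0, 0.07, 0.0], 0]
[[-0.047, 0.004, -0.085], [-0.0, 0.175, 0.0], 0]
[[-0.066, 0.039, -0.116], [0.0, 0.279, 0.0], 0]
[[-0.085, 0.085, -0.115], [0.0, 0.314, 0.0], 0]
[[-0.107, 0.126, -0.108], [0.0, 0.314, 0.0], 0]
[[-0.128, 0.162, -0.096], [0.0, 0.314, 0.0], 0]
[[-0.129, 0.168, -0.074], [0.0, 0.314, 0.0], 0]
[[-0.127, 0.168, -0.07], [0.0, 0.314, 0.0], 0]
```

step_arm --increments '[[[-0.018,0.001,-0.01],[0,0,0],1],[[-0.034,0.001,-0.042],[0,0.07,0],1],[[-0.047,0.004,-0.085],[0,0.175,0],1],[[-0.066,0.039,-0.116],[0,0.279,0],0],[[-0.085,0.085,-0.115],[0,0.314,0],0],[[-0.107,0.126,-0.108],[0,0.314,0],0],[[-0.128,0.162,-0.096],[0,0.314,0],0],[[-0.129,0.168,-0.074],[0,0.314,0],0],[[-0.127,0.168,-0.07],[0,0.314,0],0],[[-0.127,0.168,-0.07],[0,0.314,0],0]]'

```text
time_s: 10.0
tcp_pos: [0.5627, 0.3747, 0.2786]
eef_rot: [-179.8, -0.2, 177.3]
contact_force: [0.6, 0.2, -0.4]
gripper_width: 0.051
```

Run:
```python
from h import *
print(r.get_state()["tcp_pos"],r.get_state()["eef_rot"],r.get_state()["gripper_width"])
W=cam("wrist");S=cam("side");T=cam("top");crop(S,255,130,130,170,3.5,"pics/s10.png");cv2.imwrite("pics/w10.png",W[0]);crop(T,230,165,120,90,6,"pics/t10.png")
```

```text
[0.56274912 0.37469565 0.27857517] [-1.79832918e+02 -1.56970831e-01  1.77332651e+02] 0.05098909257567946
```

View pics/w10.png

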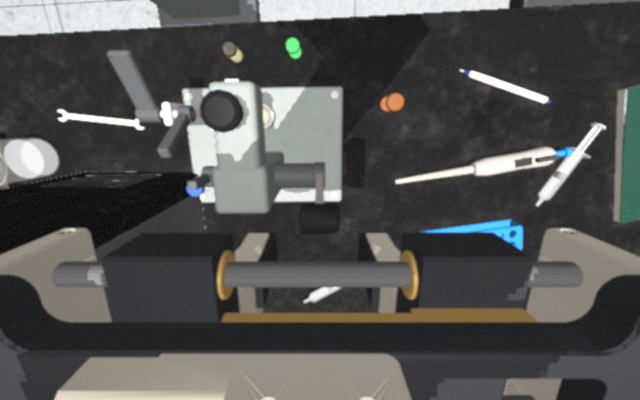

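View pics/s10.png

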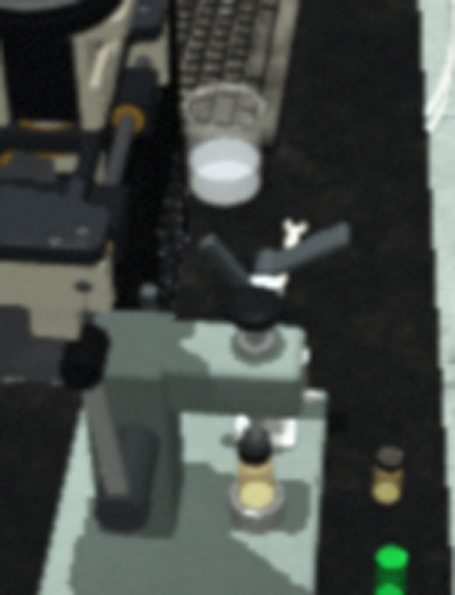

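Run:
```python
from h import *
W=cam("wrist")
for p in ((301,217),(339,217),(320,205),(320,232)):
  print(p,onz(W,p,.235).round(4))
P=np.array([[.561,.373,.242],[.561,.373,.230],[.563,.375,.2786]]);print(proj(W,P))
```

```text
(301, 217) [0.5593 0.363  0.235 ]
(339, 217) [0.5607 0.3928 0.235 ]
(320, 205) [0.5502 0.3783 0.235 ]
(320, 232) [0.5727 0.3773 0.235 ]
[[313.76542534 221.51672289]
 [313.92048757 216.34940089]
 [316.46119891 244.19882007]]
```

step_arm --increments '[[[0.002,0.002,0.02],[0,0,0],0],[[0.002,0.002,0.03],[0,0,0],0],[[0.002,0.002,0.045],[0,0,0],0],[[0.002,0.002,0.06],[0,0,0],0],[[0.002,0.002,0.068],[0,0,0],0],[[0.002,0.002,0.068],[0,0,0],0]]'

```text
time_s: 10.8
tcp_pos: [0.561, 0.377, 0.2118]
eef_rot: [-179.9, -0.1, 177.3]
contact_force: [0.1, -0.5, 0.0]
gripper_width: 0.0881
```

step_arm --increments '[[[0,0,0],[0,0,0],0.8],[[0,0,0],[0,0,0],1],[[0,0,0],[0,0,0],1],[[0,0,0],[0,0,0],1],[[0,0,0],[0,0,0],1],[[0,0,0],[0,0,0],1],[[0,0,0],[0,0,0],1]]' --force 15

```text
time_s: 11.5
tcp_pos: [0.5615, 0.3775, 0.2126]
eef_rot: [180.0, 0.0, 177.4]
contact_force: [0.2, 0.1, -0.5]
gripper_width: 0.0368
```

step_arm --increments '[[[0,0,0],[0,0,0],1],[[0,0,0],[0,0,0],1],[[0,0,0],[0,0,0],1],[[0,0,0],[0,0,0],1]]'

```text
time_s: 11.9
tcp_pos: [0.5614, 0.3765, 0.2125]
eef_rot: [-179.9, -0.0, 177.3]
contact_force: [-0.3, -5.9, 1.2]
gripper_width: 0.0298
```

Run:
```python
from h import *
S=cam("side");crop(S,255,130,130,170,3.5,"pics/s11.png");T=cam("top");crop(T,230,165,120,90,6,"pics/t11.png")
# pull path: grip point arc in press frame
th=np.linspace(0,.65,14);L=.121
for t in th: print(round(t,2),((L*np.sin(.1-t))-L*np.sin(.1)).round(4),(L*np.cos(.1-t)-L*np.cos(.1)).round(4))
```

```text
0.0 0.0 0.0
0.05 -0.006 0.0005
0.1 -0.0121 0.0006
0.15 -0.0181 0.0005
0.2 -0.0242 0.0
0.25 -0.0302 -0.0008
0.3 -0.0361 -0.0018
0.35 -0.042 -0.0032
0.4 -0.0478 -0.0048
0.45 -0.0536 -0.0067
0.5 -0.0592 -0.0089
0.55 -0.0647 -0.0114
0.6 -0.0701 -0.0142
0.65 -0.0753 -0.0172
```

View pics/s11.png

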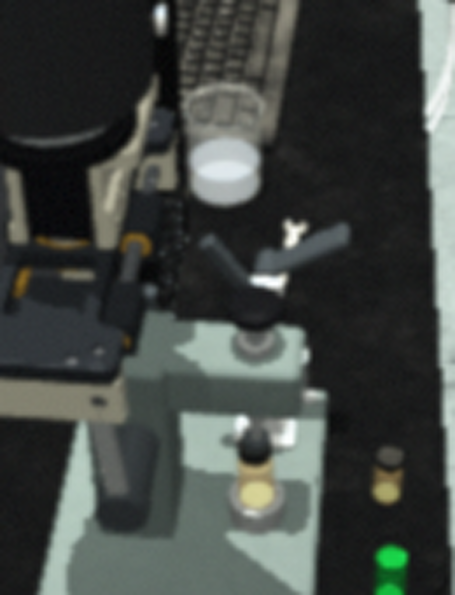

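step_arm --increments '[[[0.006,-0.001,-0.0005],[0,0,0],1],[[0.012,-0.001,-0.0005],[0,0,0],1],[[0.018,-0.001,-0.0005],[0,0,0],1],[[0.024,-0.001,0],[0,0,0],1],[[0.03,-0.001,0.001],[0,0,0],1]]' --force 20

```text
time_s: 12.5
tcp_pos: [0.5327, 0.3776, 0.2122]
eef_rot: [180.0, 0.2, 177.4]
contact_force: [4.6, -5.0, 1.5]
gripper_width: 0.0296
```

step_arm --increments '[[[0.006,0,0.001],[0,0,0],1],[[0.012,0,0.0025],[0,0,0],1],[[0.018,0,0.004],[0,0,0],1],[[0.0235,0,0.006],[0,0,0],1],[[0.029,0,0.008],[0,0,0],1]]'

```text
time_s: 13.0
tcp_pos: [0.504, 0.3786, 0.2049]
eef_rot: [180.0, 0.2, 177.4]
contact_force: [4.8, -6.6, 3.4]
gripper_width: 0.0297
```

step_arm --increments '[[[0.005,-0.0005,0.002],[0,0,0],1],[[0.01,-0.001,0.0045],[0,0,0],1],[[0.015,-0.001,0.007],[0,0,0],1],[[0.015,-0.001,0.007],[0,0,0],1]]'

```text
time_s: 13.4
tcp_pos: [0.4886, 0.3792, 0.1979]
eef_rot: [179.9, 0.2, 177.4]
contact_force: [4.1, -4.7, 4.5]
gripper_width: 0.0297
```

Run:
```python
from h import *
s=r.get_state();print(s["tcp_pos"],s["contact_force"],s["gripper_width"],s["time_s"])
S=cam("side");crop(S,255,130,130,170,3.5,"pics/s12.png");W=cam("wrist");cv2.imwrite("pics/w12.png",W[0])
```

```text
[0.48859169 0.37919479 0.19794231] [ 4.08658183 -4.73438445  4.53836026] 0.029745359798375715 13.4
```

View pics/s12.png

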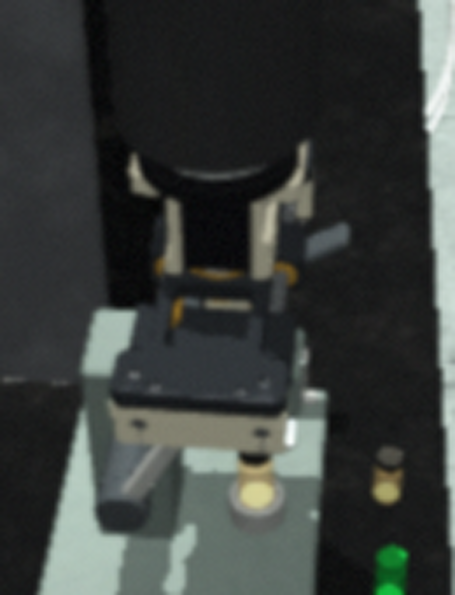

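View pics/w12.png

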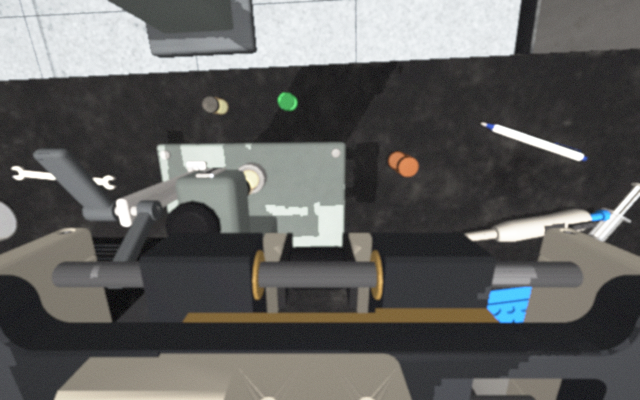

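step_arm --increments '[[[0.002,0,0.001],[0,0,0],1],[[0.003,0,0.0015],[0,0,0],1],[[0.003,0,0.0015],[0,0,0],1],[[0.003,0,0.0015],[0,0,0],1]]'

```text
time_s: 13.9
tcp_pos: [0.486, 0.3793, 0.1965]
eef_rot: [179.9, 0.2, 177.4]
contact_force: [5.2, -4.7, 5.2]
gripper_width: 0.03
```

step_arm --increments '[[[0.001,0,0.0005],[0,0,0],1],[[0.002,0,0.001],[0,0,0],1],[[0.002,0,0.001],[0,0,0],1],[[0.002,0,0.001],[0,0,0],1]]'

```text
time_s: 14.3
tcp_pos: [0.4841, 0.3794, 0.1954]
eef_rot: [179.9, 0.2, 177.4]
contact_force: [4.9, -4.1, 4.1]
gripper_width: 0.0297
```

Run:
```python
from h import *
s=r.get_state();print(s["tcp_pos"],s["contact_force"],s["gripper_width"],s["time_s"])
W=cam("wrist");S=cam("side");crop(S,255,130,130,170,3.5,"pics/s13.png")
```

```text
[0.48406745 0.37936452 0.19540694] [ 4.87009873 -4.06781228  4.06018823] 0.029671886840421602 14.3
```

View pics/s13.png

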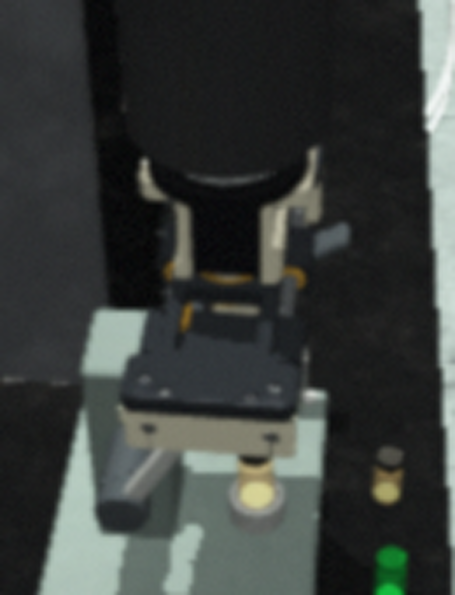

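step_arm --increments '[[[0.001,0,0.0005],[0,0,0],1],[[0.002,0,0.001],[0,0,0],1],[[0.003,0,0.0015],[0,0,0],1],[[0.003,0,0.0015],[0,0,0],1]]'

```text
time_s: 14.8
tcp_pos: [0.4815, 0.3794, 0.1939]
eef_rot: [179.9, 0.2, 177.4]
contact_force: [7.0, -4.3, 3.0]
gripper_width: 0.0303
```

Run:
```python
from h import *
print(r.get_state()["contact_force"])
S=cam("side")
x0,y0,w,h,f=300,220,60,65,9
im=cv2.resize(S[0][y0:y0+h,x0-30:x0-30+w],None,fx=f,fy=f,interpolation=cv2.INTER_CUBIC);x0-=30
R=Ro.from_euler('z',-2.64,degrees=True).as_matrix();c=np.array([.5254,.2965,0])
for t,col in ((.5,(0,0,255)),(.6,(0,255,255)),(.65,(0,255,0)),(.75,(255,0,0))):
    for L in np.linspace(.02,.1,17):
        p=R@[.02+L*np.sin(.1-t),.08,.11+L*np.cos(.1-t)]+c;a=(proj(S,p)[0]-[x0,y0]+.5)*f
        cv2.circle(im,tuple(int(i) for i in a),2,col,-1)
cv2.imwrite("pics/s14.png",im)
s=r.get_state()["tcp_pos"]+[0,0,.0188]; q=R.T@(s-c);print(q, np.arctan2(-(q[0]-.02),q[2]-.11)+.1,np.hypot(q[0]-.02,q[2]-.11))
q0=R.T@(np.array([.5614,.3765,.2313])-c);print(q0)
```

```text
[ 7.00788099 -4.31920632  2.95452236]
[-0.04765928  0.08081377  0.2127167 ] 0.6824655074964837 0.12299796286349848
[0.03227696 0.08157327 0.2313    ]
```

View pics/s14.png

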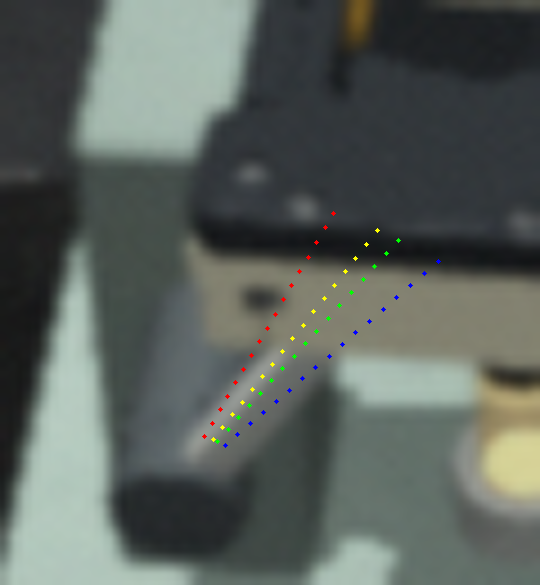

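Run:
```python
from plant import r
print(r.close_job()); s=r.get_state();print(s["time_s"],s["contact_force"],s["gripper_width"])
```

```text
the job is handed in; nothing more can be done
None
the job is handed in; nothing more can be done
```

I carried out all three steps in order and handed the job in at about 15 s. I was still gripping the lever at its forward stop; no verdict was reported.

- **Gauge rod:** I pushed the knob down. The push rose from about 11 N of rod friction to about 14 N, and the foot stopped moving in the side view. That suggests about 5 mm of spring, or 2.5–3 N on the cap. The foot's force on the cap can't be read directly, so this is inferred.
- **Catch:** I pulled the tab forward from behind with closed fingers. From the wrist picture it stands open at about 0.85–0.9 rad. It was still open in the side view taken just before the last small pull of the lever.
- **Lever:** I gripped the barrel at a 30 mm opening with 20 N and pulled it along its arc.
    - **Angle:** The bar in the side picture fits about 0.62–0.68 rad, against a stop at 0.65.
    - **Finger position:** It gave 0.68 rad, slightly past the stop, so the fingers have probably slipped a little on the barrel.
    - **The stop itself:** I felt no sharp rise in force there. The pull only went from about 5 to 7 N.

**Position check that disagreed:** the wrist camera put the tab and grip about 5 mm further left than the fit to the base plate. I used its position for the grip. The tab hook was wide enough to cover either.

In the last pictures the vial stands upright under the foot. The spanner showed no sign of having moved, nor did the beaker in the views taken up to gripping the lever. I did not look at the spare vial again at the end, but nothing went near it.

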